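# Pack a washing-machine repair kit, heaviest parts lowest

## Robot

A 6-joint arm with a two-finger parallel gripper is mounted at the origin on the work surface. World frame = base frame: x ahead of the robot, y to its left, z up, the work surface at z = 0. Lengths are in m, angles in rad, forces in N, time in s.
With the tool pointing down it reaches from about 0.425 to 0.925 m from the base axis. Payload 12.5 kg.
Tool frame: the origin (TCP) lies midway between the tips of the shut fingers; the grasp point (between the pads) lies 19 mm behind it; y points along the fingers, x is the direction in which the jaws open and shut, and the axes are right-handed (so a half turn about y gives the same grasp; the last joint's range is limited). The gripper opens to 85 mm and grips with 20 to 120 N. Pads are 22 mm wide; open, the fingers measure 114 mm over their backs; the gripper's body (76 mm by 85 mm) begins 54 mm behind the grasp point. The pads swing forward as they close: fully open they stand 13 mm farther back than shut.
Start: joints at [-1.208, 0.491, 1.559, -0, 1.092, -0.106], TCP at [0.282, -0.558, 0.231] pointing down, gripper open.
Joint ranges: [-3.1, 3.1], [-0.84, 2.19], [0.05, 2.79], [-1.13, 4.28], [0.06, 2.93], [-2.69, 2.69]. Speed limits (rad/s): [2.22, 2.22, 2.79, 3.14, 3.14, 3.14].

## Interface

Orientations are given as a rotation vector (axis times angle).
In Python, from workcell import status, grab_frame, calibration, ctrl gives the robot as it stands.
- The arm moves only by the shell command python3 -m creep 'ROWS' [OPENING]. ROWS is JSON, a list of rows, each an object with "travel": the shift along the tool's x, y, z in mm, a list of three; "turn": the turn about the tool's y in rad. A call has exactly 10 rows; each row is the pose to reach, as a shift and turn from the pose measured when the call began, along the tool's axes at that moment; what a row does not reach only later rows make up. A row lasts 1/10 s, in which the tool goes at most 50 mm and 8.59 degrees, less where a joint would pass 70% of its speed; a pose out of reach is approached as far as the arm can. A call with a gripper value outside its range is refused whole. OPENING is the opening, from 0 (shut) to 1 (fully open), set as the call begins (- or left out, the last holds). The fingers move at their own pace and stop on an object; the grip force is fixed at half the most. Time passes only in rows, so rows that repeat a pose let the fingers close, or fill a call up. It gives the time, the measured TCP pose, the force and the opening at its end, in the units of the state.
- status.get_state(): the state, without advancing time (a new reading comes with each control period).
- grab_frame(name): name is "side" or "top" or "wrist"; returns (picture, depth): 400x640x3 uint8, blue, green, red; 400x640 float32, m along the optical axis (not along the pixel's ray), 0 where there is no reading.
- calibration(name): a dict with "camera_matrix" (3x3 intrinsics, pixels), "rvec" (rotation vector, rad) and "tvec" (3), from world to camera coordinates, as OpenCV has them; the wrist camera has in their place "tool_from_camera" (4x4, takes a point from camera to tool coordinates, whose origin is the TCP and whose axes are the tool frame's). Camera axes: x right, y down, z forward; pixel columns grow to the right and rows downward; lengths in m; the calibration is good to about 2 mm. The wrist camera is an equidistant fisheye: a pixel r from the principal point sees the ray r / f radians off the axis. A picture is of the moment at which its call begins: read the wrist's pose just before it. calibration takes no time and is no camera call.
- ctrl.job_done(): hands the job in, once; it reports no verdict.
The state is a dict: "t": time; "joint_positions": joint angles; "joint_velocities": joint speeds; "tau": joint torques, N m; "ee_pos": TCP position; "tcp_rot": TCP orientation; "ft_force": force on the tool from outside, world axes, zero at the start; "torque": the same for the moment, N m; "width": finger opening in m.
Only numpy, scipy, OpenCV 4.12 (cv2) and the standard library are available. Lean on these libraries where they do the work, as an engineer would, in place of code of your own. Each camera call takes 0.05 s, during which the arm holds its last target.

## Task

Pack the washer repair kit into the grey box with the heavy parts lowest: stand the round pulley centred on the round cork pad and the square bearing housing centred on the square cork pad. Only then lay the white cover flat across the two of them, spigot up, in the middle of the box and straight along its length, and last of all put the rubber gasket ring on the cover, flat around the spigot. Lower the two castings into place rather than dropping them, let go of everything, and leave the bottle and the wrench where they are.

Things in the scene. Friction and masses are not known exactly. Their poses are not given: they have to be found in the camera images.
- box: open grey plastic parts box fixed on the bench, 200 (its x) x 150 (its y) x 64 mm high, walls and floor 5 mm thick. Origin: centre of its underside; x along its length, z up. On its inner floor lie the two cork pads, one towards each end
- pad_round: round cork pad 80 mm across, 4 mm thick, fixed on the box floor 46 mm from the box centre along its length, at either end (changes from start to start). Origin: centre of its underside, so its upper face is at z = +4 mm. Place of the pulley
- pad_square: square cork pad 76 x 76 mm, 4 mm thick, fixed on the box floor 46 mm from the box centre at the other end, its sides parallel to the box's. Origin: centre of its underside, upper face at z = +4 mm. Place of the bearing housing
- pulley: round dark steel belt pulley, 64 mm across, 28 mm high, about 650 g, with a belt groove round its side and a dark bore in its flat top. Loose, standing flat on the 3 mm blue mat beside the box. Origin: centre of its underside, z up
- housing: square aluminium bearing housing 58 x 58 mm, 28 mm high, about 400 g, with round bearing rings and four dark bolt holes drawn on its flat top. Loose, flat on the mat. Origin: centre of its underside; x and y square to its sides, z up
- cover: white plastic pump cover, a plate 150 (its x) x 62 (its y) x 14 mm, about 120 g, with a round spigot 28 mm across and 12 mm high standing in the middle of its upper side. Loose, flat on the mat, spigot up. Origin: centre of its underside; x along its length, z up. In the finished stack its underside rests on the flat tops of both castings, 37 mm above the underside of the box
- gasket: thick black rubber gasket ring, stiff, 56 mm outside and 42 mm inside diameter, 12 mm thick, about 30 g. Loose, flat on the mat. Origin: centre of its underside, z up
- bottle: small white oil bottle 44 mm across, 120 mm tall, standing between box and mat at their far end; leave alone. Origin: centre of its underside
- wrench: steel wrench 170 mm long lying on the bench in the lane between box and mat; leave alone. Origin: under its middle, x along it

How it is judged:
On the way, in this order (a step that is already met when the one before it is completed fails the run):
1. pulley flat on the round pad and bearing housing flat on the square pad (horizontal distance between pulley and pad_round below 0.012 m and z of pulley in the frame of pad_round between 0.002 and 0.0065 m and angle between each of pulley, housing's own z axis and vertical below 0.06 rad and horizontal distance between housing and pad_square below 0.012 m and z of housing in the frame of pad_square between 0.002 and 0.0065 m), for 0.2 s.
2. cover lying flat across both castings, centred and straight along the box (all of step 1 and z of cover in the frame of box between 0.034 and 0.04 m and horizontal distance between cover and box below 0.013 m and angle between the x axis of cover and the x axis of box, either way round below 0.18 rad and angle between cover's own z axis and vertical below 0.06 rad), for 0.2 s.
3. gasket flat on the cover around its spigot (z of gasket in the frame of cover between 0.012 and 0.0165 m and horizontal distance between gasket and cover below 0.01 m), for 0.2 s.
At the end, for the whole second after the job is handed in: Pulley and housing upright on the round and square pad, each within 12 mm of its centre; cover level on both, spigot up, within 13 mm of the box centre and 0.18 rad of its length; gasket flat on the cover around the spigot, within 10 mm of its axis; all at rest (all of step 2 and all of step 3 and linear speed of each of pulley, housing, cover, gasket below 0.02 m/s); the robot touches nothing.
It fails at once if the pulley let fall (moving faster than 0.7 m/s while not held) (contact force between the fingers and pulley below 0.05 N and linear speed of pulley above 0.7 m/s).
It fails at once if the housing let fall (moving faster than 0.7 m/s while not held) (contact force between the fingers and housing below 0.05 N and linear speed of housing above 0.7 m/s).
It fails at once if the bottle disturbed (moved more than 20 mm) (distance of bottle from where it was at the start of the episode above 0.02 m).
It fails at once if the wrench disturbed (moved more than 20 mm) (distance of wrench from where it was at the start of the episode above 0.02 m).
It also fails if it takes over 120 s, if anything falls off the work surface, if the arm or the gripper's body presses on something with over 40 N, if the wrist force passes 120 N, or if a joint passes its speed limit or range.

## Working session

There is one attempt and no reset: what is moved stays moved. The work goes in short steps, Python scripts to look and compute and a shell command to move; the robot and the scene stay as the last step left them, time stands still between calls to the robot, and variables do not carry over. Pictures are saved under pics/ and viewed, and the job is handed in when it is done.

```bash
ls; mkdir -p pics; python3 - <<'E'
from workcell import status, grab_frame, calibration
import cv2, numpy as np
for n in ("top","side","wrist"):
    s=status.get_state()
    im,d=grab_frame(n); cv2.imwrite(f"pics/{n}0.png",im); np.save(f"pics/{n}0d.npy",d)
    c=calibration(n); print(n,{k:np.round(v,4).tolist() for k,v in c.items() if not isinstance(v,str)})
print(status.get_state())
E
```

```text
pics
top {'camera_matrix': [[401.3447, 0.0, 321.9819], [0.0, 401.3447, 195.8475], [0.0, 0.0, 1.0]], 'rvec': [2.2022, -2.1395, 0.1542], 'tvec': [-0.0277, 0.5862, 0.8367]}
side {'camera_matrix': [[361.1828, 0.0, 321.6291], [0.0, 361.1828, 192.386], [0.0, 0.0, 1.0]], 'rvec': [2.3825, -0.1718, 0.0727], 'tvec': [-0.5543, 0.0963, 0.7709]}
wrist {'camera_matrix': [[309.7069, 0.0, 318.6005], [0.0, 309.7069, 200.0486], [0.0, 0.0, 1.0]], 'tool_from_camera': [[1.0, 0.0007, 0.0004, -0.0005], [-0.0002, -0.2643, 0.9644, -0.1429], [0.0008, -0.9644, -0.2643, 0.0666], [0.0, 0.0, 0.0, 1.0]]}
{'t': 0.15, 'joint_positions': array([-1.20759816e+00,  4.91438391e-01,  1.55931340e+00, -1.54242824e-05,
        1.09168695e+00, -1.05557482e-01]), 'joint_velocities': array([-9.48247477e-05, -2.36317166e-03, -2.74414836e-03,  3.90985861e-04,
        2.17888769e-03, -1.55400766e-03]), 'tau': array([ 1.85869183e-03, -6.18709731e+01, -2.61688918e+01, -1.17917648e-04,
        3.21453845e-03, -2.04183891e-05]), 'ee_pos': array([ 0.28234353, -0.55740963,  0.23084987]), 'tcp_rot': array([-1.39470286,  0.85786191, -0.85675084]), 'ft_force': array([-0.09897377,  0.41936856, -0.05637188]), 'torque': array([-0.00853822, -0.0265934 , -0.02124387]), 'width': 0.08525009826523502}
```

View pics/top0.png

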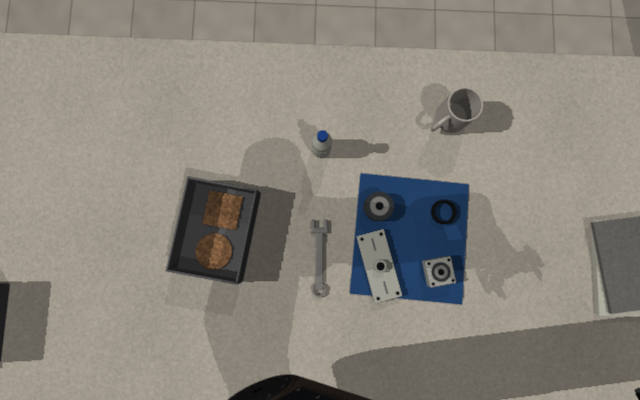

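View pics/side0.png

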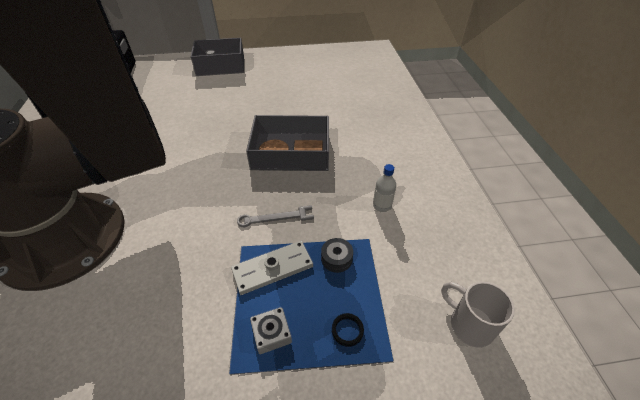

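View pics/wrist0.png

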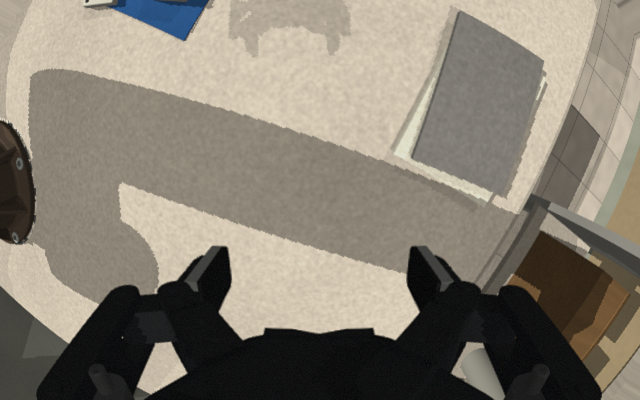

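The top view shows the box at (213,230), with the square pad at (223,210) and the round pad at (214,250). The pulley is at (379,206), the gasket at (445,211), the cover at (380,265), the housing at (440,271), the wrench at (320,258) and the bottle at (321,143). Next I'll measure them.

```bash
cat > h.py <<'E'
import cv2, numpy as np
from scipy.spatial.transform import Rotation as R
from workcell import status, grab_frame, calibration
def ext(c): 
    Rm=cv2.Rodrigues(np.array(c["rvec"],float))[0]; return Rm,np.array(c["tvec"],float).ravel()
def plane(name,uv,z):
    c=calibration(name);K=np.array(c["camera_matrix"]);Rm,t=ext(c)
    uv=np.atleast_2d(np.array(uv,float));r=np.linalg.inv(K)@np.c_[uv,np.ones(len(uv))].T
    d=(Rm.T@r).T;o=-Rm.T@t
    return o+d*((z-o[2])/d[:,2])[:,None]
def proj(name,p):
    c=calibration(name)
    return cv2.projectPoints(np.atleast_2d(np.array(p,float)),np.array(c["rvec"],float),np.array(c["tvec"],float),np.array(c["camera_matrix"]),None)[0][:,0]
def cloud(name,d):
    c=calibration(name);K=np.array(c["camera_matrix"]);Rm,t=ext(c)
    v,u=np.indices(d.shape);r=np.stack([(u-K[0,2])/K[0,0]*d,(v-K[1,2])/K[1,1]*d,d],-1)
    return (r-t)@Rm
def wplane(uv,z,s):
    """wrist pixels -> world plane z, state s"""
    c=calibration("wrist");K=np.array(c["camera_matrix"]);T=np.array(c["tool_from_camera"])
    uv=np.atleast_2d(np.array(uv,float));q=(uv-K[:2,2])/K[0,0];th=np.linalg.norm(q,axis=1)
    q=q/np.maximum(th,1e-9)[:,None];r=np.c_[q*np.sin(th)[:,None],np.cos(th)]
    W=R.from_rotvec(s["tcp_rot"]).as_matrix()
    d=r@T[:3,:3].T@W.T;o=W@T[:3,3]+s["ee_pos"]
    return o+d*((z-o[2])/d[:,2])[:,None]
def goto(target,s=None,yaw=None):
    """print shift in tool axes (mm)"""
    s=s or status.get_state();W=R.from_rotvec(s["tcp_rot"]).as_matrix()
    print("shift mm",np.round(W.T@(np.array(target)-s["ee_pos"])*1000,1))
    if yaw is not None:
        a=np.arctan2(W[1,0],W[0,0]); e=(yaw-a+np.pi/2)%np.pi-np.pi/2
        # turn about tool y (down) by +t changes yaw by -t
        print("turn",np.round(-e,3)," alt",np.round(-e+np.pi*(1 if e>0 else -1),3))
def show():
    s=status.get_state();W=R.from_rotvec(s["tcp_rot"]).as_matrix()
    print("t",s["t"],"pos",s["ee_pos"].round(4),"w",round(s["width"],4),"F",s["ft_force"].round(1)); print(W.round(3)); print("q",s["joint_positions"].round(3))
E
python3 - <<'E'
from h import *
show()
im=cv2.imread("pics/top0.png");d=np.load("pics/top0d.npy");P=cloud("top",d)
for n,u,v in [("bench",320,330),("mat",410,240),("pul",373,212),("hous",427,280),("cov",370,245),("spig",380,266),("gask",445,200)]:
    print(n,P[v,u].round(4))
big=cv2.resize(im[160:320,150:490],None,fx=2.35,fy=2.35,interpolation=cv2.INTER_CUBIC);cv2.imwrite("pics/c1.png",big)
ds=np.load("pics/side0d.npy");Q=cloud("side",ds)
for n,u,v in [("bench",320,200),("mat",310,320),("pul",325,250),("cov",295,265)]: print("side",n,Q[v,u].round(4))
E
```

```text
t 0.15 pos [ 0.2823 -0.5574  0.2308] w 0.0853 F [-0.1  0.4 -0.1]
[[ 0.452 -0.     0.892]
 [-0.892  0.001  0.452]
 [-0.001 -1.     0.   ]]
q [-1.208  0.491  1.559 -0.     1.092 -0.106]
bench [ 0.2972 -0.0153 -0.0005]
mat [ 0.4972 -0.2109  0.0034]
pul [ 0.555  -0.1227  0.0332]
hous [ 0.4119 -0.2431  0.0232]
cov [ 0.4837 -0.1192  0.0182]
spig [ 0.4394 -0.14    0.0278]
gask [ 0.5881 -0.2863  0.016 ]
side bench [5.605e-01 2.840e-02 2.000e-04]
side mat [ 0.5016 -0.2569  0.0023]
side pul [ 0.5476 -0.1319  0.0305]
side cov [ 0.4857 -0.1491  0.0169]
```

View pics/c1.png

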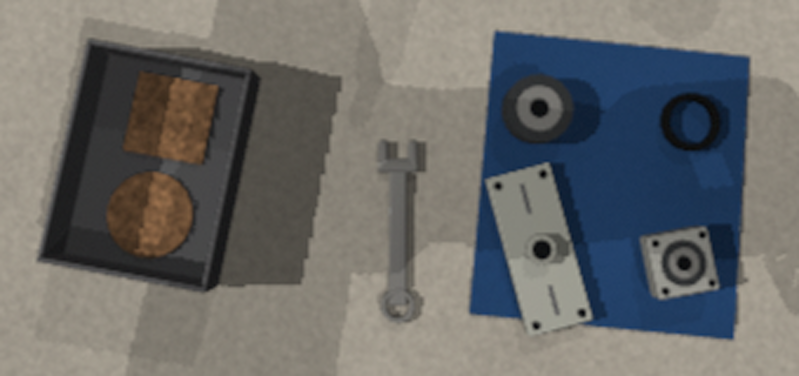

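```bash
python3 - <<'E'
from h import *
im=cv2.imread("pics/top0.png");P=cloud("top",np.load("pics/top0d.npy"))
Q=cloud("side",np.load("pics/side0d.npy"));sim=cv2.imread("pics/side0.png")
hsv=cv2.cvtColor(im,cv2.COLOR_BGR2HSV);shsv=cv2.cvtColor(sim,cv2.COLOR_BGR2HSV)
def rect(pts):
    r=cv2.minAreaRect((pts[:,:2]*1000).astype(np.float32));b=cv2.boxPoints(r)
    e=[b[1]-b[0],b[2]-b[1]];e=max(e,key=np.linalg.norm);return np.round(r[0],1),np.round(r[1],1),round(float(np.degrees(np.arctan2(e[1],e[0]))%180),1)
for nm,C,H in (("top",P,hsv),("side",Q,shsv)):
    print(nm)
    X,Y,Z=C[...,0],C[...,1],C[...,2]
    # box rim
    m=(Y>0.08)&(Y<0.32)&(X>.35)&(X<.68)&(Z>.05)&(Z<.075);print("rim",m.sum(),rect(C[m]),np.median(Z[m]))
    m=(Y>0.08)&(Y<0.32)&(X>.35)&(X<.68)&(H[...,1]>70)&(H[...,0]<25)&(Z<.03)
    n,l,st,ce=cv2.connectedComponentsWithStats(m.astype(np.uint8))
    for i in range(1,n):
        if st[i,4]>80:
            c=l==i; print("pad",st[i,4],ce[i].round(1),plane(nm,ce[i],.009)[0].round(4),np.median(Z[c]).round(4),rect(C[c]))
    m=(Y<-.07)&(Y>-.36)&(X>.33)&(X<.65)&(Z>.009)&(Z<.06)&(H[...,1]<110 if nm=="top" else True)
    n,l,st,ce=cv2.connectedComponentsWithStats(m.astype(np.uint8))
    for i in range(1,n):
        if st[i,4]>60:
            c=l==i;zt=np.percentile(Z[c],80);top=c&(Z>zt-.006)&(Z<zt+.006);print("obj",st[i,4],"z80",zt.round(4),"c",ce[i].round(1),rect(C[top]),C[top].mean(0).round(4))
    m=(Y<.07)&(Y>-.06)&(X>.4)&(X<.8)&(Z>.006)
    n,l,st,ce=cv2.connectedComponentsWithStats(m.astype(np.uint8))
    for i in range(1,n):
        if st[i,4]>60: c=l==i;print("other",st[i,4],C[c].min(0).round(3),C[c].max(0).round(3))
E
```

```text
top
rim 1163 (array([507.5, 217. ]), array([151. , 199.9]), 171.1) 0.06305774137324044
pad 1195 [222.2 209.9] [0.5519 0.2087 0.009 ] 0.0092 (array([552.3, 209. ]), array([76.7, 76.4]), 81.2)
pad 1075 [213.3 251. ] [0.4612 0.2229 0.009 ] 0.0091 (array([461.3, 223.7]), array([78.5, 78.4]), 0.8)
obj 679 z80 0.0328 c [378.1 205.8] (array([ 569.9, -134.8]), array([59.5, 63.6]), 91.2) [ 0.5697 -0.1346  0.0315]
obj 179 z80 0.0163 c [443.8 211.7] (array([ 562.4, -282.8]), array([51.7, 52.3]), 90.7) [ 0.5621 -0.2838  0.0149]
obj 1984 z80 0.0189 c [378.5 265.6] (array([ 440.5, -138.9]), array([150.1,  62.5]), 16.4) [ 0.4398 -0.1385  0.0172]
obj 803 z80 0.0328 c [438.4 271. ] (array([ 432. , -268.5]), array([57.9, 58. ]), 102.5) [ 0.4321 -0.2679  0.0315]
other 460 [ 0.483 -0.027  0.006] [0.717 0.017 0.9  ]
other 477 [ 0.4   -0.024  0.006] [0.538 0.013 0.9  ]
side
rim 960 (array([507.3, 214.8]), array([154.9, 199.1]), 171.0) 0.05952268973500592
pad 253 [273.7 145. ] [0.4645 0.2348 0.009 ] 0.0081 (array([466.2, 242.7]), array([50.7, 78. ]), 170.6)
pad 296 [308.3 144.7] [0.5567 0.223  0.009 ] 0.008 (array([555.8, 224.4]), array([46.2, 76.1]), 172.3)
obj 862 z80 0.0314 c [336.6 253.9] (array([ 569.9, -137.2]), array([63.8, 61.7]), 80.7) [ 0.5697 -0.139   0.0305]
obj 2201 z80 0.0175 c [270.7 266.4] (array([ 440.8, -141.1]), array([149.7,  63.6]), 16.1) [ 0.4389 -0.1447  0.0163]
obj 1311 z80 0.0317 c [270.2 329.9] (array([ 431.9, -271.3]), array([57.9, 58.2]), 101.7) [ 0.4319 -0.2731  0.0307]
obj 393 z80 0.0152 c [347.2 329.1] (array([ 563.6, -285.5]), array([54.9, 53.7]), 80.6) [ 0.5628 -0.2868  0.0138]
other 750 [ 0.677 -0.031  0.006] [0.72  0.008 0.121]
other 113 [ 0.496 -0.028  0.006] [0.538 0.01  0.011]
other 94 [ 0.401 -0.02   0.006] [ 0.454 -0.003  0.009]
```

```bash
python3 - <<'E'
from h import *
goto([.570,-.136,.12],yaw=np.radians(-99))
E
```

```text
shift mm [-245.9  111.1  447. ]
turn 0.626  alt -2.516
```

```bash
python3 -m creep '[{"travel":[-20,5,40],"turn":0.05},{"travel":[-45,15,85],"turn":0.12},{"travel":[-70,25,130],"turn":0.2},{"travel":[-95,35,175],"turn":0.28},{"travel":[-120,45,220],"turn":0.36},{"travel":[-145,55,265],"turn":0.44},{"travel":[-170,65,310],"turn":0.52},{"travel":[-195,75,355],"turn":0.58},{"travel":[-220,85,400],"turn":0.626},{"travel":[-240,85,440],"turn":0.626}]' 1
python3 - <<'E'
from h import *
show()
goto([.570,-.136,.004],yaw=np.radians(-99))
E
```

```text
t: 1.15
ee_pos: [0.5587, -0.1538, 0.1459]
tcp_rot: [-1.13, 1.327, -1.323]
ft_force: [1.7, -1.8, -0.1]
width: 0.0854
t 1.15 pos [ 0.5587 -0.1538  0.1459] w 0.0854 F [ 1.7 -1.8 -0.1]
[[-0.158 -0.002  0.987]
 [-0.987  0.001 -0.158]
 [-0.001 -1.    -0.002]]
q [-3.830e-01  5.270e-01  1.762e+00  1.000e-03  8.550e-01  1.346e+00]
shift mm [-19.2 141.9   8.7]
turn -0.002  alt 3.14
```

```bash
python3 -m creep '[{"travel":[-5,5,3],"turn":0},{"travel":[-12,15,6],"turn":0},{"travel":[-19,30,9],"turn":0},{"travel":[-19,40,9],"turn":0},{"travel":[-19,50,9],"turn":0},{"travel":[-19,50,9],"turn":0},{"travel":[-19,50,9],"turn":0},{"travel":[-19,50,9],"turn":0},{"travel":[-19,50,9],"turn":0},{"travel":[-19,50,9],"turn":0}]' 1
python3 - <<'E'
from h import *
show()
s=status.get_state();im,d=grab_frame("wrist");cv2.imwrite("pics/w1.png",im)
goto([.570,-.136,.004],yaw=np.radians(-99))
E
```

```text
t: 2.15
ee_pos: [0.5706, -0.1365, 0.0963]
tcp_rot: [-1.13, 1.327, -1.324]
ft_force: [-0.2, -0.2, 0.8]
width: 0.085
t 2.15 pos [ 0.5706 -0.1365  0.0963] w 0.085 F [-0.2 -0.2  0.8]
[[-0.158 -0.001  0.987]
 [-0.987  0.001 -0.158]
 [-0.001 -1.    -0.001]]
q [-3.480e-01  6.030e-01  1.783e+00  1.000e-03  7.570e-01  1.381e+00]
shift mm [-0.2 92.2 -0.5]
turn -0.002  alt 3.14
```

View pics/w1.png

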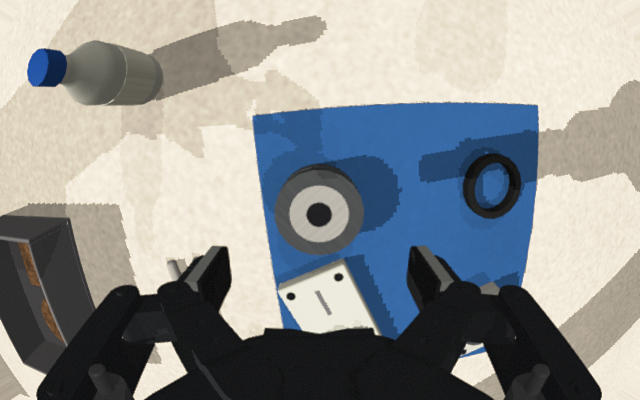

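```bash
python3 - <<'E'
from h import *
s=status.get_state()
print(wplane([[318,214.5]],.031,s).round(4), wplane([[493,186]],.012,s).round(4))
E
```

```text
[[ 0.5693 -0.1355  0.031 ]] [[ 0.5636 -0.2836  0.012 ]]
```

The wrist view shows the pulley bore at (318,215), which works out to (0.569, -0.136). That agrees with the other cameras, so I'll descend and grip.

```bash
python3 -m creep '[{"travel":[0,15,0],"turn":0},{"travel":[0,30,0],"turn":0},{"travel":[0,45,0],"turn":0},{"travel":[0,60,0],"turn":0},{"travel":[0,72,0],"turn":0},{"travel":[0,80,0],"turn":0},{"travel":[0,87,0],"turn":0},{"travel":[0,92,0],"turn":0},{"travel":[0,92,0],"turn":0},{"travel":[0,92,0],"turn":0}]' 1
python3 -m creep '[{"travel":[0,0,0],"turn":0},{"travel":[0,0,0],"turn":0},{"travel":[0,0,0],"turn":0},{"travel":[0,0,0],"turn":0},{"travel":[0,0,0],"turn":0},{"travel":[0,0,0],"turn":0},{"travel":[0,0,0],"turn":0},{"travel":[0,0,0],"turn":0},{"travel":[0,0,0],"turn":0},{"travel":[0,0,0],"turn":0}]' 0
```

```text
t: 3.2
ee_pos: [0.5706, -0.1363, 0.0045]
tcp_rot: [-1.13, 1.326, -1.324]
ft_force: [0.3, -0.4, -0.3]
width: 0.0857
t: 4.2
ee_pos: [0.5708, -0.1364, 0.0054]
tcp_rot: [-1.129, 1.326, -1.325]
ft_force: [-2.1, 0.7, 7.4]
width: 0.0622
```

```bash
python3 -m creep '[{"travel":[0,-8,0],"turn":0},{"travel":[0,-25,0],"turn":0},{"travel":[0,-45,0],"turn":0},{"travel":[0,-65,0],"turn":0},{"travel":[0,-85,0],"turn":0},{"travel":[0,-105,0],"turn":0},{"travel":[0,-120,0],"turn":0},{"travel":[0,-125,0],"turn":0},{"travel":[0,-125,0],"turn":0},{"travel":[0,-125,0],"turn":0}]'
python3 - <<'E'
from h import *
show()
goto([.462,.223,.13],yaw=np.radians(-99))
im,d=grab_frame("wrist");cv2.imwrite("pics/w2.png",im)
E
```

```text
t: 5.2
ee_pos: [0.5704, -0.1364, 0.1297]
tcp_rot: [-1.13, 1.327, -1.324]
ft_force: [-0.2, 0.2, -6.8]
width: 0.0621
t 5.2 pos [ 0.5704 -0.1364  0.1297] w 0.0621 F [-0.2  0.2 -6.8]
[[-0.158 -0.001  0.987]
 [-0.987  0.001 -0.158]
 [-0.001 -1.    -0.001]]
q [-3.480e-01  5.560e-01  1.759e+00  1.000e-03  8.280e-01  1.382e+00]
shift mm [-3.377e+02  2.000e-01 -1.639e+02]
turn -0.002  alt 3.14
```

View pics/w2.png

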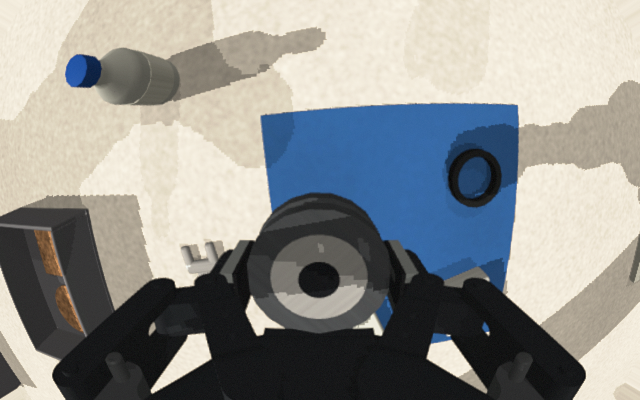

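The pulley hangs level between the pads with its bore at (319,280), and the wrist reads 6.8 N, which fits about 650 g. Next I'll carry it to the box.

```bash
python3 -m creep '[{"travel":[-15,0,-7],"turn":0},{"travel":[-45,0,-22],"turn":0},{"travel":[-85,0,-41],"turn":0},{"travel":[-125,0,-61],"turn":0},{"travel":[-165,0,-80],"turn":0},{"travel":[-205,0,-100],"turn":0},{"travel":[-245,0,-119],"turn":0},{"travel":[-285,0,-138],"turn":0},{"travel":[-320,0,-155],"turn":0},{"travel":[-337,0,-164],"turn":0}]'
python3 -m creep '[{"travel":[0,0,0],"turn":0},{"travel":[0,0,0],"turn":0},{"travel":[0,0,0],"turn":0},{"travel":[0,0,0],"turn":0},{"travel":[0,0,0],"turn":0},{"travel":[0,0,0],"turn":0},{"travel":[0,0,0],"turn":0},{"travel":[0,0,0],"turn":0},{"travel":[0,0,0],"turn":0},{"travel":[0,0,0],"turn":0}]'
python3 - <<'E'
from h import *
show()
goto([.462,.223,.011],yaw=np.radians(-99))
E
```

```text
t: 6.25
ee_pos: [0.4598, 0.2252, 0.1296]
tcp_rot: [-1.132, 1.326, -1.322]
ft_force: [-0.1, -0.9, -5.4]
width: 0.062
t: 7.25
ee_pos: [0.4598, 0.2252, 0.1296]
tcp_rot: [-1.132, 1.326, -1.322]
ft_force: [-0.1, -0.3, -5.0]
width: 0.0622
t 7.25 pos [0.4598 0.2252 0.1296] w 0.0622 F [-0.1 -0.3 -5. ]
[[-0.156 -0.003  0.988]
 [-0.988  0.001 -0.156]
 [-0.001 -1.    -0.003]]
q [0.325 0.471 1.941 0.003 0.733 2.051]
shift mm [  1.9 118.5   2.9]
turn 0.001  alt -3.141
```

```bash
python3 -m creep '[{"travel":[1,12,1],"turn":0},{"travel":[2,28,3],"turn":0},{"travel":[2,44,3],"turn":0},{"travel":[2,60,3],"turn":0},{"travel":[2,76,3],"turn":0},{"travel":[2,90,3],"turn":0},{"travel":[2,100,3],"turn":0},{"travel":[2,107,3],"turn":0},{"travel":[2,111,3],"turn":0},{"travel":[2,113,3],"turn":0}]'
python3 -m creep '[{"travel":[0,1,0],"turn":0},{"travel":[0,2,0],"turn":0},{"travel":[0,3,0],"turn":0},{"travel":[0,4,0],"turn":0},{"travel":[0,4.5,0],"turn":0},{"travel":[0,5,0],"turn":0},{"travel":[0,5,0],"turn":0},{"travel":[0,5,0],"turn":0},{"travel":[0,5,0],"turn":0},{"travel":[0,5,0],"turn":0}]'
python3 - <<'E'
from h import *
show()
goto([.462,.223,.011],yaw=np.radians(-99))
E
```

```text
t: 8.25
ee_pos: [0.4622, 0.2229, 0.0163]
tcp_rot: [-1.132, 1.326, -1.322]
ft_force: [-0.2, -0.4, -5.5]
width: 0.0625
t: 9.25
ee_pos: [0.4622, 0.2229, 0.0114]
tcp_rot: [-1.132, 1.326, -1.322]
ft_force: [-1.5, -0.3, -1.5]
width: 0.0618
t 9.25 pos [0.4622 0.2229 0.0114] w 0.0618 F [-1.5 -0.3 -1.5]
[[-0.156 -0.003  0.988]
 [-0.988  0.001 -0.156]
 [-0.001 -1.    -0.003]]
q [0.32  0.676 2.01  0.004 0.458 2.043]
shift mm [-0.1  0.4 -0.2]
turn 0.001  alt -3.141
```

The wrist load fell from 5.5 N to 1.5 N, so the pulley is on its pad. I'll release it and lift.

```bash
python3 -m creep '[{"travel":[0,0.5,0],"turn":0},{"travel":[0,0.5,0],"turn":0},{"travel":[0,0.5,0],"turn":0},{"travel":[0,0.5,0],"turn":0},{"travel":[0,0,0],"turn":0},{"travel":[0,-5,0],"turn":0},{"travel":[0,-20,0],"turn":0},{"travel":[0,-45,0],"turn":0},{"travel":[0,-80,0],"turn":0},{"travel":[0,-110,0],"turn":0}]' 1
python3 - <<'E'
from h import *
show()
goto([.432,-.270,.10],yaw=np.radians(-78))
im,d=grab_frame("wrist");cv2.imwrite("pics/w3.png",im)
im,d=grab_frame("side");cv2.imwrite("pics/s3.png",cv2.resize(im[90:220,200:420],None,fx=3,fy=3))
E
```

```text
t: 10.25
ee_pos: [0.4624, 0.2228, 0.1232]
tcp_rot: [-1.132, 1.326, -1.322]
ft_force: [1.9, -0.2, -0.1]
width: 0.0855
t 10.25 pos [0.4624 0.2228 0.1232] w 0.0855 F [ 1.9 -0.2 -0.1]
[[-0.156 -0.002  0.988]
 [-0.988  0.001 -0.156]
 [-0.001 -1.    -0.002]]
q [0.319 0.482 1.943 0.003 0.718 2.044]
shift mm [491.5  22.6  46.8]
turn -0.366  alt 2.776
```

View pics/w3.png

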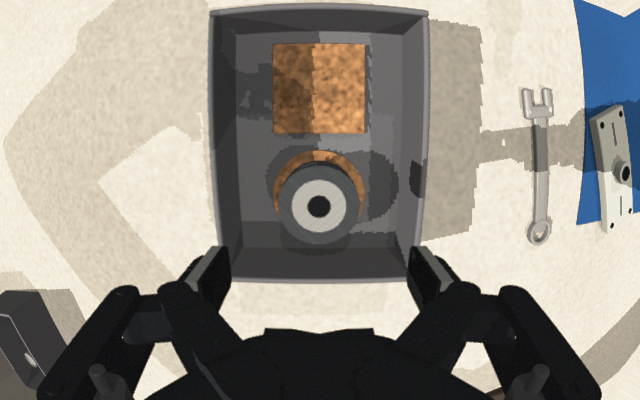

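View pics/s3.png

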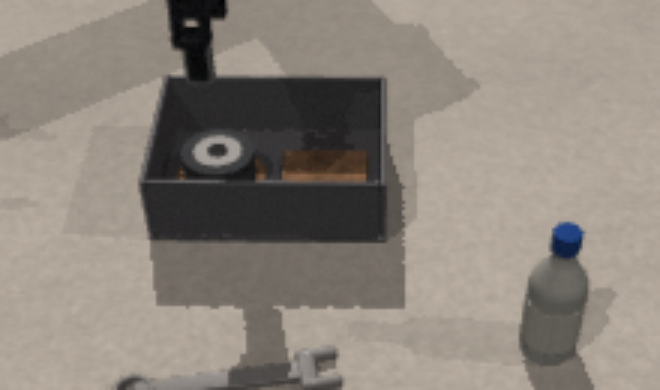

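```bash
python3 - <<'E'
from h import *
s=status.get_state()
print("bore",wplane([[318.5,206.5]],.037,s).round(4))
print("sq corners",wplane([[274,44],[364,44],[367,132],[273,132]],.009,s).round(4),wplane([[274,44],[364,44],[367,132],[273,132]],.009,s).mean(0).round(4))
E
```

```text
bore [[0.462  0.2242 0.037 ]]
sq corners [[0.5982 0.2404 0.009 ]
 [0.5866 0.1664 0.009 ]
 [0.5117 0.1753 0.009 ]
 [0.5239 0.2531 0.009 ]] [0.5551 0.2088 0.009 ]
```

The pulley sits at about (0.462, 0.224) on the round pad. In the wrist view its bore is at (318,206) and the square pad is at (319,88). Next is the housing.

```bash
python3 -m creep '[{"travel":[40,0,15],"turn":-0.03},{"travel":[88,0,30],"turn":-0.07},{"travel":[136,0,45],"turn":-0.11},{"travel":[184,0,55],"turn":-0.15},{"travel":[232,0,60],"turn":-0.19},{"travel":[280,0,60],"turn":-0.23},{"travel":[328,0,58],"turn":-0.28},{"travel":[376,5,54],"turn":-0.33},{"travel":[424,10,50],"turn":-0.366},{"travel":[470,20,47],"turn":-0.366}]'
python3 - <<'E'
from h import *
show()
goto([.432,-.270,.09],yaw=np.radians(-78))
E
```

```text
t: 11.35
ee_pos: [0.4363, -0.2502, 0.1035]
tcp_rot: [-1.297, 1.051, -1.053]
ft_force: [1.5, 0.3, -0.6]
width: 0.0856
t 11.35 pos [ 0.4363 -0.2502  0.1035] w 0.0856 F [ 1.5  0.3 -0.6]
[[ 0.209  0.004  0.978]
 [-0.978  0.003  0.209]
 [-0.002 -1.     0.004]]
q [-0.654  0.502  1.986  0.007  0.653  0.7  ]
shift mm [18.5 13.4 -8.4]
turn 0.001  alt -3.14
```

```bash
python3 -m creep '[{"travel":[8,5,-4],"turn":0},{"travel":[18.5,10,-8.4],"turn":0},{"travel":[18.5,13,-8.4],"turn":0},{"travel":[18.5,13,-8.4],"turn":0},{"travel":[18.5,13,-8.4],"turn":0},{"travel":[18.5,13,-8.4],"turn":0},{"travel":[18.5,13,-8.4],"turn":0},{"travel":[18.5,13,-8.4],"turn":0},{"travel":[18.5,13,-8.4],"turn":0},{"travel":[18.5,13,-8.4],"turn":0}]'
python3 - <<'E'
from h import *
show()
goto([.432,-.270,.005],yaw=np.radians(-78))
im,d=grab_frame("wrist");cv2.imwrite("pics/w4.png",im)
E
```

```text
t: 12.35
ee_pos: [0.432, -0.27, 0.0905]
tcp_rot: [-1.297, 1.051, -1.053]
ft_force: [0.3, 0.1, 0.3]
width: 0.0854
t 12.35 pos [ 0.432  -0.27    0.0905] w 0.0854 F [0.3 0.1 0.3]
[[ 0.209  0.004  0.978]
 [-0.978  0.003  0.209]
 [-0.002 -1.     0.004]]
q [-0.691  0.53   1.98   0.008  0.63   0.663]
shift mm [ 0.1 85.5 -0.4]
turn 0.001  alt -3.14
```

View pics/w4.png

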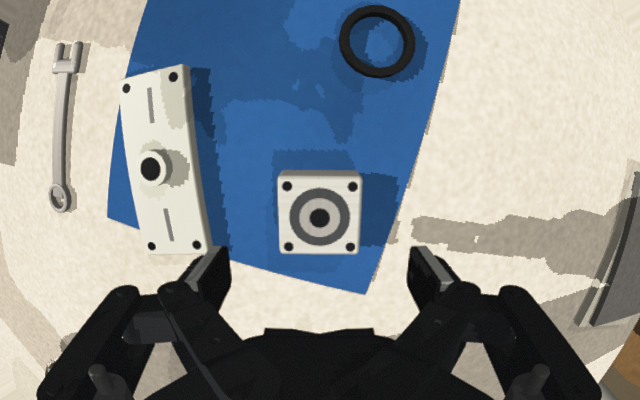

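The housing is centred between the fingers at (319,217) and square to the jaws. I'll descend and grip it.

```bash
python3 -m creep '[{"travel":[0,15,0],"turn":0},{"travel":[0,30,0],"turn":0},{"travel":[0,45,0],"turn":0},{"travel":[0,58,0],"turn":0},{"travel":[0,69,0],"turn":0},{"travel":[0,77,0],"turn":0},{"travel":[0,82,0],"turn":0},{"travel":[0,85,0],"turn":0},{"travel":[0,85,0],"turn":0},{"travel":[0,85,0],"turn":0}]' 1
python3 -m creep '[{"travel":[0,0,0],"turn":0},{"travel":[0,0,0],"turn":0},{"travel":[0,0,0],"turn":0},{"travel":[0,0,0],"turn":0},{"travel":[0,0,0],"turn":0},{"travel":[0,0,0],"turn":0},{"travel":[0,0,0],"turn":0},{"travel":[0,0,0],"turn":0},{"travel":[0,0,0],"turn":0},{"travel":[0,0,0],"turn":0}]' 0
python3 -m creep '[{"travel":[0,-8,0],"turn":0},{"travel":[0,-25,0],"turn":0},{"travel":[0,-45,0],"turn":0},{"travel":[0,-65,0],"turn":0},{"travel":[0,-85,0],"turn":0},{"travel":[0,-105,0],"turn":0},{"travel":[0,-120,0],"turn":0},{"travel":[0,-125,0],"turn":0},{"travel":[0,-125,0],"turn":0},{"travel":[0,-125,0],"turn":0}]'
python3 - <<'E'
from h import *
show()
goto([.553,.209,.13],yaw=np.radians(-99))
E
```

```text
t: 13.4
ee_pos: [0.4324, -0.2699, 0.0057]
tcp_rot: [-1.297, 1.051, -1.053]
ft_force: [-0.1, 0.4, -0.3]
width: 0.0857
t: 14.4
ee_pos: [0.4326, -0.27, 0.0063]
tcp_rot: [-1.297, 1.05, -1.054]
ft_force: [-0.6, 1.0, 6.6]
width: 0.057
t: 15.4
ee_pos: [0.4317, -0.27, 0.1308]
tcp_rot: [-1.297, 1.051, -1.053]
ft_force: [0.0, 0.2, -3.5]
width: 0.0571
t 15.4 pos [ 0.4317 -0.27    0.1308] w 0.0571 F [ 0.   0.2 -3.5]
[[ 0.209  0.004  0.978]
 [-0.978  0.002  0.209]
 [-0.002 -1.     0.005]]
q [-0.691  0.464  1.949  0.007  0.727  0.664]
shift mm [-443.1    2.5  218.7]
turn 0.368  alt -2.774
```

The housing is held at 57 mm opening and the wrist reads 3.5 N.

```bash
python3 -m creep '[{"travel":[-15,0,7],"turn":0.02},{"travel":[-45,0,22],"turn":0.05},{"travel":[-85,0,42],"turn":0.1},{"travel":[-125,0,62],"turn":0.15},{"travel":[-165,0,81],"turn":0.2},{"travel":[-205,0,101],"turn":0.25},{"travel":[-245,0,121],"turn":0.3},{"travel":[-285,0,141],"turn":0.34},{"travel":[-325,0,160],"turn":0.368},{"travel":[-365,0,180],"turn":0.368}]'
python3 - <<'E'
from h import *
show()
goto([.5533,.209,.13],yaw=np.radians(-99))
E
```

```text
t: 16.4
ee_pos: [0.5311, 0.1264, 0.1312]
tcp_rot: [-1.127, 1.324, -1.324]
ft_force: [0.0, -0.8, -3.3]
width: 0.0566
t 16.4 pos [0.5311 0.1264 0.1312] w 0.0566 F [ 0.  -0.8 -3.3]
[[-0.158  0.002  0.987]
 [-0.987  0.002 -0.158]
 [-0.003 -1.     0.002]]
q [0.112 0.506 1.86  0.003 0.773 1.839]
shift mm [-85.1   1.4   8.8]
turn -0.001  alt 3.14
```

```bash
python3 -m creep '[{"travel":[-25,0,3],"turn":0},{"travel":[-50,0,6],"turn":0},{"travel":[-75,0,8],"turn":0},{"travel":[-85,0,9],"turn":0},{"travel":[-85,0,9],"turn":0},{"travel":[-85,0,9],"turn":0},{"travel":[-85,0,9],"turn":0},{"travel":[-85,0,9],"turn":0},{"travel":[-85,0,9],"turn":0},{"travel":[-85,0,9],"turn":0}]'
python3 - <<'E'
from h import *
show()
goto([.5533,.209,.013],yaw=np.radians(-99))
im,d=grab_frame("wrist");cv2.imwrite("pics/w5.png",im)
E
```

```text
t: 17.4
ee_pos: [0.5535, 0.2085, 0.1315]
tcp_rot: [-1.126, 1.325, -1.325]
ft_force: [0.7, 0.6, -2.9]
width: 0.057
t 17.4 pos [0.5535 0.2085 0.1315] w 0.057 F [ 0.7  0.6 -2.9]
[[-0.158  0.002  0.987]
 [-0.987  0.002 -0.158]
 [-0.003 -1.     0.002]]
q [0.248 0.559 1.747 0.002 0.833 1.976]
shift mm [-1.000e-01  1.185e+02 -5.000e-01]
turn -0.002  alt 3.14
```

View pics/w5.png

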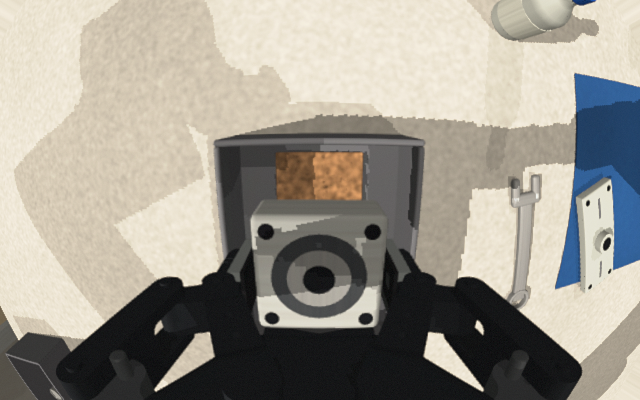

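The housing is level in the jaws with its bore at (319,280), above the square pad at (319,175). I'll lower it.

```bash
python3 -m creep '[{"travel":[0,12,0],"turn":0},{"travel":[0,28,0],"turn":0},{"travel":[0,44,0],"turn":0},{"travel":[0,60,0],"turn":0},{"travel":[0,76,0],"turn":0},{"travel":[0,90,0],"turn":0},{"travel":[0,100,0],"turn":0},{"travel":[0,107,0],"turn":0},{"travel":[0,112,0],"turn":0},{"travel":[0,114,0],"turn":0}]'
python3 -m creep '[{"travel":[0,1,0],"turn":0},{"travel":[0,2,0],"turn":0},{"travel":[0,3,0],"turn":0},{"travel":[0,4,0],"turn":0},{"travel":[0,4.5,0],"turn":0},{"travel":[0,5,0],"turn":0},{"travel":[0,5,0],"turn":0},{"travel":[0,5,0],"turn":0},{"travel":[0,5,0],"turn":0},{"travel":[0,5,0],"turn":0}]'
```

```text
t: 18.45
ee_pos: [0.5538, 0.2089, 0.0172]
tcp_rot: [-1.126, 1.325, -1.324]
ft_force: [-0.6, 0.1, -3.7]
width: 0.0569
t: 19.45
ee_pos: [0.5538, 0.2089, 0.0124]
tcp_rot: [-1.126, 1.324, -1.324]
ft_force: [-1.8, -0.4, 2.5]
width: 0.0568
```

Contact with the pad shows at +2.5 N. I'll release and lift.

```bash
python3 -m creep '[{"travel":[0,0,0],"turn":0},{"travel":[0,0,0],"turn":0},{"travel":[0,0,0],"turn":0},{"travel":[0,0,0],"turn":0},{"travel":[0,0,0],"turn":0},{"travel":[0,-5,0],"turn":0},{"travel":[0,-20,0],"turn":0},{"travel":[0,-45,0],"turn":0},{"travel":[0,-80,0],"turn":0},{"travel":[0,-110,0],"turn":0}]' 1
python3 -m creep '[{"travel":[45,0,0],"turn":0},{"travel":[90,0,0],"turn":0},{"travel":[138,0,0],"turn":0},{"travel":[186,0,0],"turn":0},{"travel":[220,0,0],"turn":0},{"travel":[230,0,0],"turn":0},{"travel":[230,0,0],"turn":0},{"travel":[230,0,0],"turn":0},{"travel":[230,0,0],"turn":0},{"travel":[230,0,0],"turn":0}]'
python3 - <<'E'
from h import *
show()
im,d=grab_frame("top");cv2.imwrite("pics/t6.png",cv2.resize(im[150:310,140:500],None,fx=2.2,fy=2.2));P=cloud("top",d)
m=(P[...,2]>.034)&(P[...,2]<.042)&(P[...,1]>.15)&(P[...,1]<.28)&(P[...,0]>.41)&(P[...,0]<.61)
n,l,st,ce=cv2.connectedComponentsWithStats(m.astype(np.uint8))
for i in range(1,n):
    if st[i,4]>100:
        c=l==i;r=cv2.minAreaRect((P[c][:,:2]*1000).astype(np.float32));print(st[i,4],r,np.median(P[c][:,2]))
goto([.440,-.140,.10],yaw=np.radians(-73.8))
E
```

```text
t: 20.45
ee_pos: [0.5536, 0.2087, 0.1251]
tcp_rot: [-1.125, 1.324, -1.325]
ft_force: [0.5, 1.0, -0.4]
width: 0.0854
t: 21.45
ee_pos: [0.5174, -0.0173, 0.1244]
tcp_rot: [-1.126, 1.323, -1.323]
ft_force: [0.1, 0.6, 0.1]
width: 0.0854
t 21.45 pos [ 0.5174 -0.0173  0.1244] w 0.0854 F [0.1 0.6 0.1]
[[-0.156  0.004  0.988]
 [-0.988  0.003 -0.156]
 [-0.003 -1.     0.003]]
q [-0.163  0.483  1.935  0.005  0.72   1.562]
711 ((552.8190307617188, 210.04969787597656), (57.98908615112305, 57.65640640258789), 80.33808898925781) 0.037482502238732965
716 ((461.78350830078125, 224.2421875), (62.35298538208008, 62.743858337402344), 47.630027770996094) 0.037419481832795295
shift mm [133.2  23.8 -57.2]
turn -0.44  alt 2.702
```

View pics/t6.png

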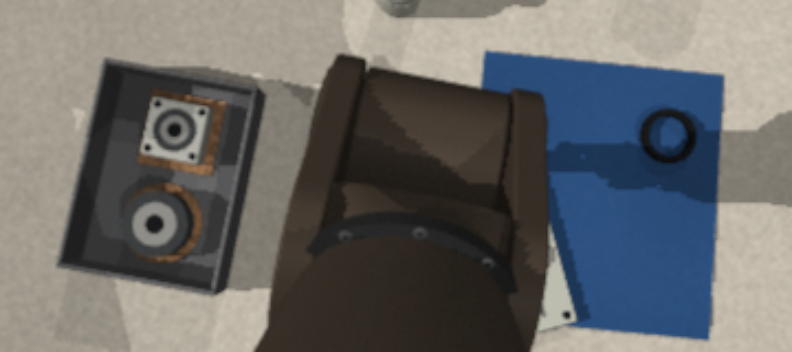

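Both castings are within about 1 mm of their pad centres by the top camera: in the crop the housing is at (175,130) and the pulley at (155,223). Next is the cover.

```bash
python3 -m creep '[{"travel":[25,5,-11],"turn":-0.08},{"travel":[60,8,-26],"turn":-0.18},{"travel":[95,12,-41],"turn":-0.28},{"travel":[125,18,-54],"turn":-0.38},{"travel":[133,24,-57],"turn":-0.44},{"travel":[133,24,-57],"turn":-0.44},{"travel":[133,24,-57],"turn":-0.44},{"travel":[133,24,-57],"turn":-0.44},{"travel":[133,24,-57],"turn":-0.44},{"travel":[133,24,-57],"turn":-0.44}]'
python3 - <<'E'
from h import *
show()
goto([.440,-.140,.004],yaw=np.radians(-73.8))
im,d=grab_frame("wrist");cv2.imwrite("pics/w7.png",im)
E
```

```text
t: 22.5
ee_pos: [0.4406, -0.1393, 0.0999]
tcp_rot: [-1.326, 0.996, -0.999]
ft_force: [-0.2, 0.3, 0.5]
width: 0.0852
t 22.5 pos [ 0.4406 -0.1393  0.0999] w 0.0852 F [-0.2  0.3  0.5]
[[ 0.28   0.004  0.96 ]
 [-0.96   0.003  0.28 ]
 [-0.001 -1.     0.004]]
q [-0.452  0.467  2.086  0.007  0.587  0.83 ]
shift mm [ 0.7 95.9 -1.2]
turn 0.001  alt -3.141
```

View pics/w7.png

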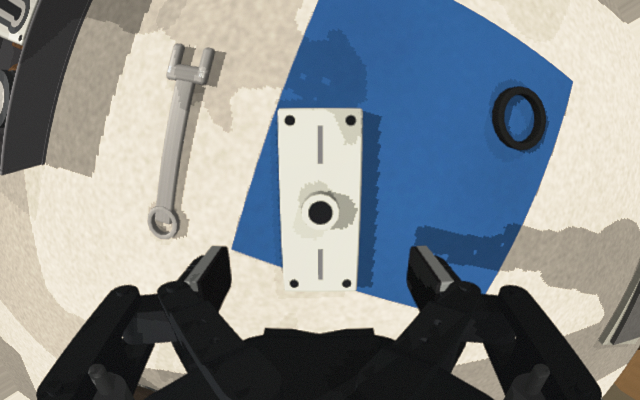

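The spigot is at (320,212), centred between the fingers, and the plate is square to the jaws. I'll grip it.

```bash
python3 -m creep '[{"travel":[0,15,0],"turn":0},{"travel":[0,32,0],"turn":0},{"travel":[1,49,-1],"turn":0},{"travel":[1,64,-1],"turn":0},{"travel":[1,77,-1],"turn":0},{"travel":[1,86,-1],"turn":0},{"travel":[1,93,-1],"turn":0},{"travel":[1,98,-1],"turn":0},{"travel":[1,99,-1],"turn":0},{"travel":[1,99,-1],"turn":0}]' 1
python3 -m creep '[{"travel":[0,0,0],"turn":0},{"travel":[0,0,0],"turn":0},{"travel":[0,0,0],"turn":0},{"travel":[0,0,0],"turn":0},{"travel":[0,0,0],"turn":0},{"travel":[0,0,0],"turn":0},{"travel":[0,0,0],"turn":0},{"travel":[0,0,0],"turn":0},{"travel":[0,0,0],"turn":0},{"travel":[0,0,0],"turn":0}]' 0
python3 -m creep '[{"travel":[0,-8,0],"turn":0},{"travel":[0,-25,0],"turn":0},{"travel":[0,-45,0],"turn":0},{"travel":[0,-65,0],"turn":0},{"travel":[0,-85,0],"turn":0},{"travel":[0,-105,0],"turn":0},{"travel":[0,-125,0],"turn":0},{"travel":[0,-138,0],"turn":0},{"travel":[0,-140,0],"turn":0},{"travel":[0,-140,0],"turn":0}]'
python3 - <<'E'
from h import *
show()
goto([.5074,.2165,.14],yaw=np.radians(-99))
im,d=grab_frame("wrist");cv2.imwrite("pics/w8.png",im)
E
```

```text
t: 23.55
ee_pos: [0.4403, -0.1404, 0.001]
tcp_rot: [-1.326, 0.996, -0.999]
ft_force: [0.7, -0.5, -0.5]
width: 0.0853
t: 24.55
ee_pos: [0.4404, -0.1405, 0.0018]
tcp_rot: [-1.325, 0.995, -1.0]
ft_force: [-0.6, 1.5, 8.6]
width: 0.0602
t: 25.55
ee_pos: [0.4397, -0.1407, 0.1421]
tcp_rot: [-1.325, 0.994, -1.0]
ft_force: [-0.1, 0.0, -1.9]
width: 0.0602
t 25.55 pos [ 0.4397 -0.1407  0.1421] w 0.0602 F [-0.1  0.  -1.9]
[[ 0.28   0.006  0.96 ]
 [-0.96   0.002  0.28 ]
 [-0.    -1.     0.006]]
q [-0.455  0.391  2.05   0.006  0.696  0.828]
shift mm [-324.     3.1  164.9]
turn 0.44  alt -2.701
```

View pics/w8.png

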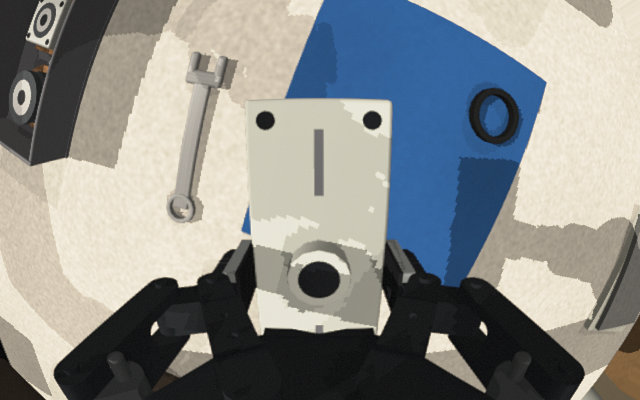

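The cover is held level with its spigot at (319,280). I'll carry it over the box.

```bash
python3 -m creep '[{"travel":[-15,0,8],"turn":0.03},{"travel":[-45,0,23],"turn":0.08},{"travel":[-80,0,41],"turn":0.14},{"travel":[-120,0,61],"turn":0.2},{"travel":[-160,0,81],"turn":0.26},{"travel":[-200,0,102],"turn":0.32},{"travel":[-240,0,122],"turn":0.38},{"travel":[-280,0,143],"turn":0.44},{"travel":[-310,0,158],"turn":0.44},{"travel":[-324,0,165],"turn":0.44}]'
python3 -m creep '[{"travel":[0,0,0],"turn":0},{"travel":[0,0,0],"turn":0},{"travel":[0,0,0],"turn":0},{"travel":[0,0,0],"turn":0},{"travel":[0,0,0],"turn":0},{"travel":[0,0,0],"turn":0},{"travel":[0,0,0],"turn":0},{"travel":[0,0,0],"turn":0},{"travel":[0,0,0],"turn":0},{"travel":[0,0,0],"turn":0}]'
python3 - <<'E'
from h import *
show()
goto([.5074,.2165,.042],yaw=np.radians(-99))
im,d=grab_frame("wrist");cv2.imwrite("pics/w9.png",im)
E
```

```text
t: 26.6
ee_pos: [0.5071, 0.219, 0.1415]
tcp_rot: [-1.128, 1.321, -1.322]
ft_force: [0.3, -0.3, -2.4]
width: 0.06
t: 27.6
ee_pos: [0.5071, 0.219, 0.1415]
tcp_rot: [-1.128, 1.32, -1.322]
ft_force: [-0.0, -0.2, -1.1]
width: 0.0605
t 27.6 pos [0.5071 0.219  0.1415] w 0.0605 F [-0.  -0.2 -1.1]
[[-0.154  0.003  0.988]
 [-0.988  0.002 -0.154]
 [-0.002 -1.     0.003]]
q [2.880e-01 4.980e-01 1.836e+00 1.000e-03 8.030e-01 2.012e+00]
shift mm [ 2.7 99.5  0.4]
turn 0.003  alt -3.139
```

View pics/w9.png

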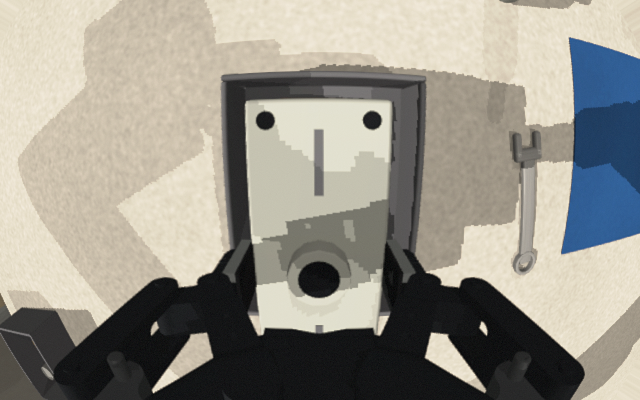

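```bash
python3 -m creep '[{"travel":[1,10,0],"turn":0},{"travel":[2.5,24,0],"turn":0},{"travel":[2.5,38,0],"turn":0},{"travel":[2.5,52,0],"turn":0},{"travel":[2.5,66,0],"turn":0},{"travel":[2.5,78,0],"turn":0},{"travel":[2.5,88,0],"turn":0},{"travel":[2.5,95,0],"turn":0},{"travel":[2.5,99,0],"turn":0},{"travel":[2.5,100,0],"turn":0}]'
python3 -m creep '[{"travel":[0,1,0],"turn":0},{"travel":[0,2,0],"turn":0},{"travel":[0,3,0],"turn":0},{"travel":[0,4,0],"turn":0},{"travel":[0,5,0],"turn":0},{"travel":[0,5.5,0],"turn":0},{"travel":[0,5.5,0],"turn":0},{"travel":[0,5.5,0],"turn":0},{"travel":[0,5.5,0],"turn":0},{"travel":[0,5.5,0],"turn":0}]'
```

```text
t: 28.65
ee_pos: [0.507, 0.2167, 0.0412]
tcp_rot: [-1.129, 1.321, -1.322]
ft_force: [-0.8, -0.9, -1.4]
width: 0.0604
t: 29.65
ee_pos: [0.5071, 0.2168, 0.0359]
tcp_rot: [-1.128, 1.32, -1.322]
ft_force: [-1.8, -0.5, 5.7]
width: 0.0602
```

The cover is down, with +5.7 N at z = 0.0359 as expected. I'll release, lift and check.

```bash
python3 -m creep '[{"travel":[0,0,0],"turn":0},{"travel":[0,0,0],"turn":0},{"travel":[0,0,0],"turn":0},{"travel":[0,0,0],"turn":0},{"travel":[0,0,0],"turn":0},{"travel":[0,-5,0],"turn":0},{"travel":[0,-20,0],"turn":0},{"travel":[0,-45,0],"turn":0},{"travel":[0,-75,0],"turn":0},{"travel":[0,-95,0],"turn":0}]' 1
python3 -m creep '[{"travel":[45,0,5],"turn":0},{"travel":[90,0,10],"turn":0},{"travel":[138,0,20],"turn":0},{"travel":[186,0,30],"turn":0},{"travel":[234,0,45],"turn":0},{"travel":[282,0,60],"turn":0},{"travel":[330,0,75],"turn":0},{"travel":[378,0,90],"turn":0},{"travel":[420,0,105],"turn":0},{"travel":[460,0,120],"turn":0}]'
python3 - <<'E'
from h import *
show()
im,d=grab_frame("top");cv2.imwrite("pics/t9.png",cv2.resize(im[150:310,140:500],None,fx=2.2,fy=2.2));P=cloud("top",d)
m=(P[...,2]>.044)&(P[...,2]<.057)&(P[...,1]>.1)&(P[...,1]<.32)&(P[...,0]>.38)&(P[...,0]<.64)
h=cv2.cvtColor(im,cv2.COLOR_BGR2GRAY)
m&=h>90
m=cv2.morphologyEx(m.astype(np.uint8),cv2.MORPH_OPEN,np.ones((5,5)))
c=m>0;print(c.sum(),cv2.minAreaRect((P[c][:,:2]*1000).astype(np.float32)),np.median(P[c][:,2]))
q=P[c];A=np.c_[q[:,:2],np.ones(len(q))];print(np.linalg.lstsq(A,q[:,2],rcond=None)[0])
goto([.5628,-.285,.09],yaw=np.radians(-99))
E
```

```text
t: 30.65
ee_pos: [0.507, 0.2167, 0.133]
tcp_rot: [-1.127, 1.32, -1.322]
ft_force: [0.1, 0.9, 0.6]
width: 0.0854
t: 31.65
ee_pos: [0.5549, -0.2586, 0.1326]
tcp_rot: [-1.126, 1.32, -1.323]
ft_force: [1.4, 1.0, -0.1]
width: 0.0857
t 31.65 pos [ 0.5549 -0.2586  0.1326] w 0.0857 F [ 1.4  1.  -0.1]
[[-0.154  0.005  0.988]
 [-0.988  0.002 -0.154]
 [-0.003 -1.     0.005]]
q [-0.546  0.582  1.694  0.006  0.863  1.176]
1822 ((506.95123291015625, 218.19265747070312), (63.15814971923828, 149.2846221923828), 81.8593521118164) 0.05113555277311038
[0.00016    0.00502714 0.04994192]
shift mm [19.7 42.7  9.4]
turn -0.0  alt 3.141
```

View pics/t9.png

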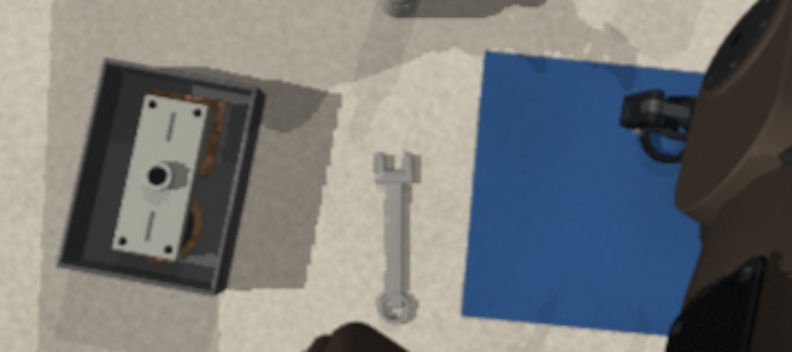

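The cover is level at z = 0.051 and about 1 mm off the box centre, spigot at (157,176) in the crop. The gasket is next.

```bash
python3 -m creep '[{"travel":[8,10,4],"turn":0},{"travel":[20,25,9],"turn":0},{"travel":[20,38,9],"turn":0},{"travel":[20,43,9],"turn":0},{"travel":[20,43,9],"turn":0},{"travel":[20,43,9],"turn":0},{"travel":[20,43,9],"turn":0},{"travel":[20,43,9],"turn":0},{"travel":[20,43,9],"turn":0},{"travel":[20,43,9],"turn":0}]' 1
python3 - <<'E'
from h import *
show()
s=status.get_state();im,d=grab_frame("wrist");cv2.imwrite("pics/w10.png",im)
g=cv2.cvtColor(im,cv2.COLOR_BGR2GRAY);m=(g<45).astype(np.uint8);m[240:]=0
cs,_=cv2.findContours(m,cv2.RETR_EXTERNAL,cv2.CHAIN_APPROX_NONE)
for c in cs:
    if cv2.contourArea(c)>500:
        p=wplane(c[:,0],.012,s)[:,:2]; print(cv2.boundingRect(c),cv2.minEnclosingCircle((p*1000).astype(np.float32)),cv2.fitEllipse((p*1000).astype(np.float32)))
goto([.5628,-.285,.002],yaw=np.radians(-99))
E
```

```text
t: 32.7
ee_pos: [0.5624, -0.2853, 0.0899]
tcp_rot: [-1.125, 1.318, -1.328]
ft_force: [-0.2, -1.4, 0.1]
width: 0.0854
t 32.7 pos [ 0.5624 -0.2853  0.0899] w 0.0854 F [-0.2 -1.4  0.1]
[[-0.157  0.008  0.988]
 [-0.988 -0.001 -0.157]
 [-0.001 -1.     0.008]]
q [-0.576  0.658  1.678  0.005  0.798  1.149]
(282, 170, 74, 70) ((563.5111083984375, -285.091796875), 28.354860305786133) ((563.6536254882812, -285.0126647949219), (54.50499725341797, 54.82625961303711), 63.03163146972656)
shift mm [-0.3 87.9 -0.2]
turn -0.0  alt 3.141
```

View pics/w10.png

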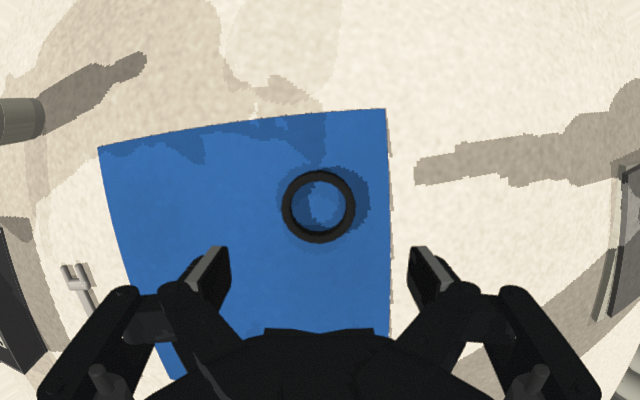

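The gasket is centred at (319,206) in the wrist view, which gives (0.5635, -0.285). I'll grip it.

```bash
python3 -m creep '[{"travel":[0,15,0],"turn":0},{"travel":[0,30,1],"turn":0},{"travel":[0,45,1],"turn":0},{"travel":[0,60,1],"turn":0},{"travel":[0,72,1],"turn":0},{"travel":[0,80,1],"turn":0},{"travel":[0,85,1],"turn":0},{"travel":[0,88,1],"turn":0},{"travel":[0,88,1],"turn":0},{"travel":[0,88,1],"turn":0}]' 1
python3 -m creep '[{"travel":[0,0,0],"turn":0},{"travel":[0,0,0],"turn":0},{"travel":[0,0,0],"turn":0},{"travel":[0,0,0],"turn":0},{"travel":[0,0,0],"turn":0},{"travel":[0,0,0],"turn":0},{"travel":[0,0,0],"turn":0},{"travel":[0,0,0],"turn":0},{"travel":[0,0,0],"turn":0},{"travel":[0,0,0],"turn":0}]' 0
python3 -m creep '[{"travel":[0,-8,0],"turn":0},{"travel":[0,-25,0],"turn":0},{"travel":[0,-45,0],"turn":0},{"travel":[0,-65,0],"turn":0},{"travel":[0,-85,0],"turn":0},{"travel":[0,-105,0],"turn":0},{"travel":[0,-125,0],"turn":0},{"travel":[0,-138,0],"turn":0},{"travel":[0,-140,0],"turn":0},{"travel":[0,-140,0],"turn":0}]'
python3 - <<'E'
from h import *
show()
goto([.507,.217,.14],yaw=np.radians(-99))
im,d=grab_frame("wrist");cv2.imwrite("pics/w11.png",im)
E
```

```text
t: 33.75
ee_pos: [0.5642, -0.2856, 0.0023]
tcp_rot: [-1.125, 1.318, -1.328]
ft_force: [0.4, 0.4, -0.5]
width: 0.0854
t: 34.75
ee_pos: [0.5644, -0.2857, 0.0032]
tcp_rot: [-1.125, 1.317, -1.329]
ft_force: [-2.0, 1.0, 6.9]
width: 0.0526
t: 35.75
ee_pos: [0.563, -0.2855, 0.1432]
tcp_rot: [-1.124, 1.317, -1.329]
ft_force: [-0.8, 0.4, -0.9]
width: 0.0529
t 35.75 pos [ 0.563  -0.2855  0.1432] w 0.0529 F [-0.8  0.4 -0.9]
[[-0.157  0.009  0.988]
 [-0.988 -0.002 -0.157]
 [ 0.    -1.     0.009]]
q [-0.575  0.591  1.638  0.005  0.904  1.15 ]
shift mm [-487.5    1.9 -134.1]
turn -0.0  alt 3.141
```

View pics/w11.png

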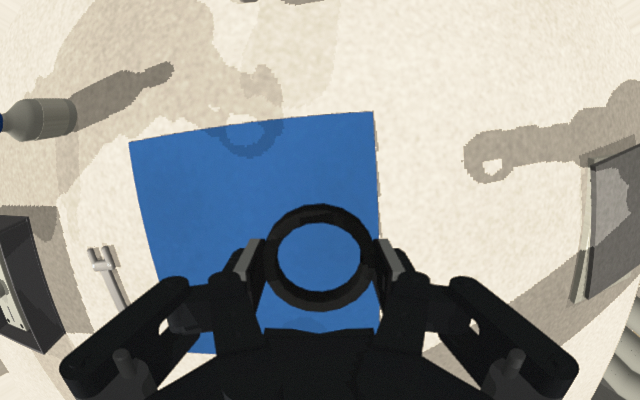

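The gasket is held level at (319,257). I'll carry it over.

```bash
python3 -m creep '[{"travel":[-15,0,-4],"turn":0},{"travel":[-45,0,-12],"turn":0},{"travel":[-90,0,-25],"turn":0},{"travel":[-136,0,-37],"turn":0},{"travel":[-182,0,-50],"turn":0},{"travel":[-228,0,-63],"turn":0},{"travel":[-274,0,-75],"turn":0},{"travel":[-320,0,-88],"turn":0},{"travel":[-366,0,-101],"turn":0},{"travel":[-412,0,-113],"turn":0}]'
python3 - <<'E'
from h import *
show()
goto([.507,.217,.14],yaw=np.radians(-99))
E
```

```text
t: 36.8
ee_pos: [0.5142, 0.1416, 0.1411]
tcp_rot: [-1.126, 1.319, -1.328]
ft_force: [1.0, -0.1, -1.0]
width: 0.0527
t 36.8 pos [0.5142 0.1416 0.1411] w 0.0527 F [ 1.  -0.1 -1. ]
[[-0.156  0.007  0.988]
 [-0.988 -0.001 -0.156]
 [ 0.    -1.     0.007]]
q [ 0.146  0.476  1.884 -0.003  0.775  1.876]
shift mm [-73.3   1.  -18.9]
turn -0.0  alt 3.142
```

```bash
python3 -m creep '[{"travel":[-30,0,-8],"turn":0},{"travel":[-55,0,-14],"turn":0},{"travel":[-73,0,-19],"turn":0},{"travel":[-73,0,-19],"turn":0},{"travel":[-73,0,-19],"turn":0},{"travel":[-73,0,-19],"turn":0},{"travel":[-73,0,-19],"turn":0},{"travel":[-73,0,-19],"turn":0},{"travel":[-73,0,-19],"turn":0},{"travel":[-73,0,-19],"turn":0}]'
python3 - <<'E'
from h import *
show()
goto([.507,.217,.058],yaw=np.radians(-99))
im,d=grab_frame("wrist");cv2.imwrite("pics/w12.png",im)
E
```

```text
t: 37.8
ee_pos: [0.5069, 0.2165, 0.141]
tcp_rot: [-1.126, 1.319, -1.328]
ft_force: [-0.2, -0.3, -0.2]
width: 0.0529
t 37.8 pos [0.5069 0.2165 0.141 ] w 0.0529 F [-0.2 -0.3 -0.2]
[[-0.157  0.007  0.988]
 [-0.988 -0.001 -0.157]
 [ 0.    -1.     0.007]]
q [ 0.285  0.497  1.841 -0.004  0.797  2.016]
shift mm [-0.5 83.  -0.6]
turn -0.0  alt 3.141
```

View pics/w12.png

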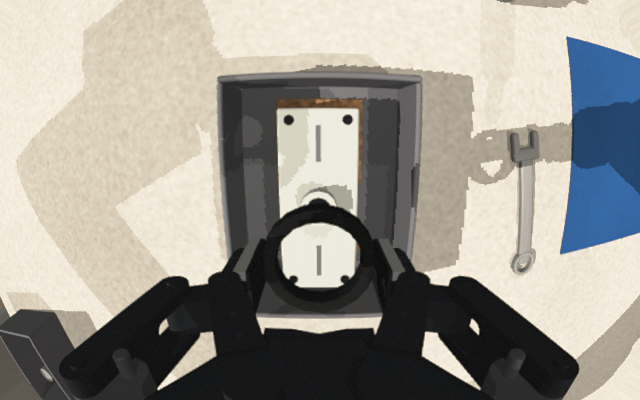

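The spigot is at (319,195) beneath the ring and in line with it. I'll lower it.

```bash
python3 -m creep '[{"travel":[0,10,-0.5],"turn":0},{"travel":[0,22,-0.5],"turn":0},{"travel":[0,34,-0.5],"turn":0},{"travel":[0,46,-0.5],"turn":0},{"travel":[0,57,-0.5],"turn":0},{"travel":[0,66,-0.5],"turn":0},{"travel":[0,73,-0.5],"turn":0},{"travel":[0,79,-0.5],"turn":0},{"travel":[0,83,-0.5],"turn":0},{"travel":[0,84,-0.5],"turn":0}]'
python3 -m creep '[{"travel":[0,1,0],"turn":0},{"travel":[0,2,0],"turn":0},{"travel":[0,3,0],"turn":0},{"travel":[0,4,0],"turn":0},{"travel":[0,5,0],"turn":0},{"travel":[0,5.3,0],"turn":0},{"travel":[0,5.3,0],"turn":0},{"travel":[0,5.3,0],"turn":0},{"travel":[0,5.3,0],"turn":0},{"travel":[0,5.3,0],"turn":0}]'
```

```text
t: 38.85
ee_pos: [0.5069, 0.2165, 0.0567]
tcp_rot: [-1.126, 1.319, -1.328]
ft_force: [0.5, -0.1, -0.4]
width: 0.0525
t: 39.85
ee_pos: [0.507, 0.2165, 0.0514]
tcp_rot: [-1.126, 1.319, -1.328]
ft_force: [-0.5, 0.4, -0.3]
width: 0.0525
```

```bash
python3 -m creep '[{"travel":[0,0,0],"turn":0},{"travel":[0,0,0],"turn":0},{"travel":[0,0,0],"turn":0},{"travel":[0,0,0],"turn":0},{"travel":[0,0,0],"turn":0},{"travel":[0,-5,0],"turn":0},{"travel":[0,-20,0],"turn":0},{"travel":[0,-45,0],"turn":0},{"travel":[0,-75,0],"turn":0},{"travel":[0,-90,0],"turn":0}]' 1
python3 -m creep '[{"travel":[40,0,5],"turn":0},{"travel":[85,0,10],"turn":0},{"travel":[130,0,20],"turn":0},{"travel":[175,0,30],"turn":0},{"travel":[220,0,45],"turn":0},{"travel":[265,0,55],"turn":0},{"travel":[290,0,60],"turn":0},{"travel":[300,0,60],"turn":0},{"travel":[300,0,60],"turn":0},{"travel":[300,0,60],"turn":0}]'
python3 - <<'E'
from h import *
show()
im,d=grab_frame("top");P=cloud("top",d)
sm,sd=grab_frame("side")
a=cv2.resize(im[165:295,155:275],None,fx=3.2,fy=3.2);b=cv2.resize(sm[100:190,225:355],(600*130//130*416//600,416*90//130));
cv2.imwrite("pics/t13.png",a);cv2.imwrite("pics/s13.png",cv2.resize(sm[95:240,225:425],None,fx=3.5,fy=3.5))
box=(P[...,1]>.1)&(P[...,1]<.32)&(P[...,0]>.38)&(P[...,0]<.64)
g=cv2.cvtColor(im,cv2.COLOR_BGR2GRAY)
near=np.hypot(P[...,0]-.507,P[...,1]-.217)<.035
m=near&(g<60)
n,l,st,ce=cv2.connectedComponentsWithStats((near&(g<70)).astype(np.uint8))
for i in range(1,n):
    if st[i,4]>30:c=l==i;print("dark",st[i],ce[i].round(1),np.median(P[c][:,2]).round(4),cv2.minEnclosingCircle((P[c][:,:2]*1000).astype(np.float32)))
c=box&(P[...,2]>.045)&(P[...,2]<.056)&(g>90)
print("cover",cv2.minAreaRect((P[c][:,:2]*1000).astype(np.float32)))
E
```

```text
t: 40.85
ee_pos: [0.5069, 0.2168, 0.1439]
tcp_rot: [-1.124, 1.317, -1.328]
ft_force: [-0.2, 0.4, 0.0]
width: 0.0851
t: 41.85
ee_pos: [0.519, -0.088, 0.1443]
tcp_rot: [-1.124, 1.317, -1.328]
ft_force: [0.1, 0.4, 0.8]
width: 0.0853
t 41.85 pos [ 0.519  -0.088   0.1443] w 0.0853 F [0.1 0.4 0.8]
[[-0.156  0.009  0.988]
 [-0.988 -0.    -0.156]
 [-0.001 -1.     0.009]]
q [-0.295  0.462  1.9    0.003  0.771  1.431]
dark [197 218  29  26 289] [211.7 230.1] 0.0621 ((505.5603942871094, 220.16050720214844), 30.357995986938477)
dark [208 226   7   8  45] [211.  229.6] 0.0641 ((506.4130859375, 216.96408081054688), 7.833059310913086)
dark [226 228   8  16  66] [229.8 234.6] 0.0056 ((495.9537658691406, 189.48483276367188), 17.96278190612793)
cover ((507.01165771484375, 218.03880310058594), (63.475502014160156, 149.1921844482422), 81.04093933105469)
```

View pics/t13.png

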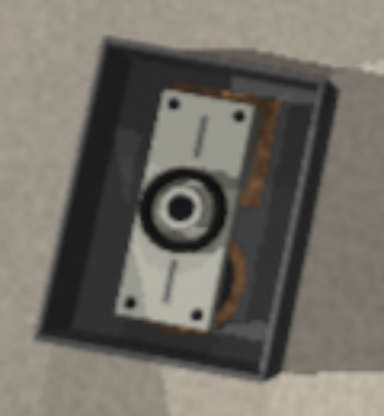

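View pics/s13.png

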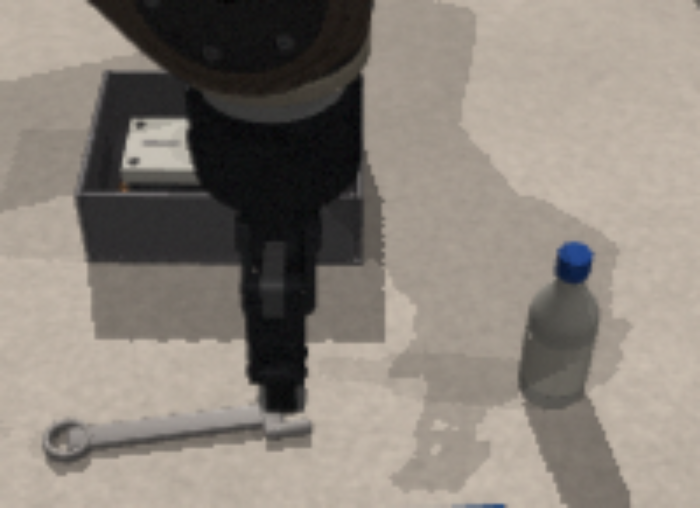

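In the crop the ring is at (183,208), concentric with the spigot at (181,208). Its top is near z = 0.062, so it lies flat. The bottle and wrench are where they were. I'll hand in.

```bash
python3 - <<'E'
from workcell import ctrl
print(ctrl.job_done())
E
```

```text
the job is handed in; nothing more can be done
None
```

The kit is packed in the order you asked for, and I handed the job in at about 42 s of the 120 s allowed. No verdict came back. I lowered the pulley onto the round pad and the housing onto the square pad, then laid the cover across both and put the gasket ring around the spigot.

Last checks, from the top camera:

| Part | Result |
|---|---|
| Pulley and housing | each about 1 mm from its pad centre, tops level at z ≈ 0.037 m (checked before the cover went on) |
| Cover | level, about 1 mm from the box centre, straight along the box to within about 1° |
| Gasket | flat, concentric with the spigot to within 1–2 mm |
| Bottle and wrench | show no sign of having moved in the last pictures; I did not measure them |
| Gripper | open and clear of everything |

- **Camera disagreement:** the top and side cameras differed by 2–3 mm in y throughout, which is within their calibration and the tolerances. I used values in between.
- **Final side view:** the arm hid the gasket in that picture, so the gasket check rests on the top view alone.

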